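# Seat a metal blank in the alloy tester and hold its key switch turned

### The job

On the lab bench, lay the round copper blank flat into the round pocket of the alloy tester and let go of it. Then take the blue-headed key from its wooden stand, push it straight down into the tester's brass lock until its collar rests on the lock face, working it past the sticky pins with a little wiggle, and only then turn it a quarter clockwise (seen from above) as far as it goes. The measurement runs only while the key is held: finish with the key still gripped and held fully turned against its spring, and leave the square blank, the jar and the wash bottle where they are.

Things in the scene. Friction and masses are not known exactly. Their poses are not given: they have to be found in the camera images.
- tester: alloy tester, a low white console fixed to the bench, 180 x 270 mm (x, y), base top 30 mm up. Origin: centre of its underside; z up. On its +y half a nest block with a dark steel top (53 mm up) holding a round pocket and, 62 mm to its -y side, a square pocket 27 mm wide (too small for the round blank). On its -y half a steel lock turret 66 mm across, top 70 mm up. Yawed up to 20 degrees.
- pocket_floor (a point): centre of the floor of the round pocket in the tester, 45 mm above the bench; axes as the tester's. The pocket is 35 mm across and 8 mm deep, its rim chamfered 1.5 mm.
- round_blank_center (a point): centre of the round copper blank, a loose disc 32 mm across and 16 mm thick, lying flat on the bench (centre 8 mm up), about 100 g; z is its axis. Seated, its centre is 8 mm above the pocket floor and its top stands 8 mm above the steel plate.
- key_stand: wooden block 60 x 50 x 38 mm fixed to the bench, in which the key stands upright, loosely, blade down, in a slot 18 x 7 mm along the block's x. Origin: centre of its underside.
- key: the key, loose, about 45 g; origin at the tip of its blade, z up towards its head. From the tip up: blade 30 mm long, 16 wide (x), 5 thick (y), with a 90 degree point; collar 26 x 14 x 4 mm; neck 16 x 8 mm, 10 long; blue head. The same if turned half round about z. It starts upright, its collar resting on the stand; lift it over 32 mm to free it.
- key_grip (a point): centre of the key's blue head, where to grip it, 70 mm above the bench at the start. The head is a plate 30 mm wide (key x), 10 mm thick (key y), 36 mm high (key z); grip it across its thickness, along key y. The collar's underside is 32 mm below this point, the blade's tip 62 mm.
- key_tip (a point): the tip of the key's blade, 62 mm below key_grip along the key's z; axes as the key's.
- lock_mouth (a point): centre of the keyhole in the brass lock face, 70 mm above the bench, on the vertical turning axis; turns with the lock. x along the slot, z up. Slot 18 (x) by 7 (y), 34 mm deep, mouth chamfered 1.8 mm. Two sticky pins poke 3 mm in from the narrow ends, 12 and 19 mm down; they yield at some 4 to 10 N if the key is rocked a little, but may jam to 20 N if not. Key home: collar on this face, key_grip 32 mm above this point.
- lock (a joint): angle of the lock in rad: 0 at rest with the slot along the tester's x, growing clockwise seen from above to a stop at 1.57 (slot along the tester's y). A spring returns it: 0.015 N m at 0, 0.094 N m at 1.57. The blade has about 0.15 rad of play in the slot, so the key must turn some 0.1 to 0.2 rad further than the lock.
- square_blank_center (a point): bystander: centre of a square aluminium blank 24 x 24 x 16 mm, lying loose on the bench.
- jar_center (a point): bystander: centre (35 mm up) of a white jar with a yellow cap, 56 mm across, 70 mm high, loose.
- wash_bottle_center (a point): bystander: centre (85 mm up) of a white bottle with a red cap, 64 mm across, 170 mm high, loose.
Not all that is in view belongs to the job. Of the things like the part that bears round_blank_center, leave any that is red or turquoise; of the rest the smaller one is meant.

How it is judged:
By the outcome, as a careful person would: the job done as asked, in the order asked, and still so for the second after the job is handed in, while the arm keeps its last pose, push and grip.
It also fails if it takes over 62 s, if anything falls off the work surface, if the arm or the gripper's body presses on something with over 40 N, if the wrist force passes 120 N, or if a joint passes its speed limit or range.

### The arm

A 6-joint arm with a two-finger parallel gripper is mounted at the origin on the work surface. World frame = base frame: x ahead of the robot, y to its left, z up, the work surface at z = 0. Lengths are in m, angles in rad, forces in N, time in s.
With the tool pointing down it reaches from about 0.275 to 0.875 m from the base axis. Payload 12.5 kg.
Tool frame: the origin (TCP) lies where the fingers leave the gripper's body, on its centre line; the fingertips stand 73 mm ahead of it and the grasp point (between the pads) lies 54 mm ahead of it (ctrl.pinch_z is the distance from the TCP to the grasp point, in m); z points along the fingers, y is the direction in which the jaws open and shut (so a half turn about z gives the same grasp; the last joint's range is limited). The gripper opens to 85 mm and grips with 20 to 120 N. Pads are 22 mm wide; open, the fingers measure 114 mm over their backs; the gripper's body (76 mm by 85 mm) begins 54 mm behind the grasp point. The pads swing forward as they close: fully open they stand 13 mm farther back than shut.
Start: joints at [-1.359, 0.351, 1.652, -0, 1.139, -0.085], TCP at [0.161, -0.526, 0.304] pointing down, gripper open.
Joint ranges: [-2.75, 2.75], [-0.79, 2.1], [0.01, 2.65], [-1.57, 4.71], [0.07, 3.14], [-2.87, 2.87]. Speed limits (rad/s): [2.22, 2.22, 2.79, 3.14, 3.14, 3.14].

### API

Orientations are given as a rotation vector (axis times angle).
In Python, from plant import ctrl gives the robot as it stands. The module is installed in compiled form; this text tells all that it offers. Calls block until the motion is done:
- ctrl.move_pose(position, orientation): joint-space move of the TCP to a pose.
- ctrl.move_linear(position, feed=0.15, attitude=None, f_stop=None): straight line of the TCP; attitude=None keeps the orientation; feed is the mean speed in m/s. With f_stop (N) it stops when the force on the tool has changed by that much, and returns True; else False.
- ctrl.set_joints(angles): joint-space move.
- ctrl.command_gripper(opening, grip_force=None): finger opening in m; grip_force is the grip in N (None keeps the last); returns when the fingers have stopped.
- ctrl.pause(seconds).
- ctrl.solve_ik(position, orientation): joint angles nearest the present ones, or None.
- ctrl.get_state(): the state.
- ctrl.get_image(name): name is "scene" or "top"; returns a dict with "image" (384x512x3 uint8, red, green, blue), "fovy" (degrees; the focal length in pixels is half the picture's height over the tangent of half this angle, whatever the lens; pixels are square), "cx", "cy" (the principal point, pixels), "R" (3x3) and "t" (3): a world point X has camera coordinates R X + t. Camera axes: x right, y down, z forward; pixel columns grow to the right and rows downward; lengths in m; the calibration is good to about 2 mm. A picture is of the moment at which its call begins. There is no depth.
A pose or a line that the arm cannot do raises ctrl.MotionError and nothing moves.
- ctrl.job_done(): hands the job in, once; it reports no verdict.
The state is a dict: "time_s": time; "qpos": joint angles; "qvel": joint speeds; "tau": joint torques, N m; "eef_pos": TCP position; "eef_rot": TCP orientation; "force": force on the tool from outside, world axes, zero at the start; "moment": the same for the moment, N m; "opening": finger opening in m.
Only numpy, scipy, OpenCV 4.12 (cv2) and the standard library are available. Lean on these libraries where they do the work, as an engineer would, in place of code of your own. Each camera call takes 0.05 s, during which the arm holds its last target.

## Working session

There is one attempt and no reset: what is moved stays moved. The work goes in short steps, each a Python script; the robot and the scene stay as the last script left them, time stands still between calls to the robot, and variables do not carry over. Pictures are saved under pics/ and viewed, and the job is handed in when it is done.

```bash
mkdir -p pics
python3 - <<'E'
from plant import ctrl
import cv2,numpy as np,pickle
d={}
for n in("scene","top"):
    r=ctrl.get_image(n); d[n]=r
    cv2.imwrite(f"pics/{n}0.png",cv2.resize(r["image"][:,:,::-1],(800,600),interpolation=cv2.INTER_CUBIC))
    print(n,r["fovy"],r["cx"],r["cy"],r["R"],r["t"], -r["R"].T@r["t"],[k for k in r])
pickle.dump(d,open("im0.pkl","wb"))
s=ctrl.get_state();print(s, ctrl.pinch_z)
E
```

```text
scene 46.59309703528997 262.63217019577877 194.34676486023 [[ 0.70533374  0.7085692   0.02083275]
 [ 0.40507017 -0.37875456 -0.8321437 ]
 [-0.5817409   0.59537776 -0.55416862]] [-0.36608282 -0.13759379  1.49512015] [ 1.18371824 -0.68288055  0.72167738] ['image', 'fovy', 'cx', 'cy', 'R', 't']
top 55.64187179432153 261.46458591157506 189.2170378222744 [[ 0.01455986 -0.99987304  0.00647452]
 [-0.98918413 -0.0153488  -0.14587383]
 [ 0.14595469 -0.00428059 -0.98928202]] [-0.01996256  0.57245397  0.9726176 ] [ 0.42459493 -0.00701017  1.0458284 ] ['image', 'fovy', 'cx', 'cy', 'R', 't']
{'time_s': 0.1, 'qpos': array([-1.35856500e+00,  3.51180922e-01,  1.65230744e+00, -1.50346959e-05,
        1.13907927e+00, -8.46207555e-02]), 'qvel': array([-1.45131364e-03, -7.61541257e-04, -1.95299079e-03,  9.07354681e-05,
       -1.12555729e-04, -4.73797511e-04]), 'tau': array([ 1.47519335e-03, -5.06830716e+01, -2.91875446e+01, -8.84955716e-05,
        2.59191977e-03,  1.93192432e-05]), 'eef_pos': array([ 0.16085067, -0.52574752,  0.30343302]), 'eef_rot': array([-3.10608815e+00, -4.64449974e-01,  1.19014327e-04]), 'force': array([-0.01342013, -0.52273572,  0.74161092]), 'moment': array([-0.06890408, -0.00643231, -0.01175111]), 'opening': 0.08550091646327478} 0.0539
```

View pics/scene0.png

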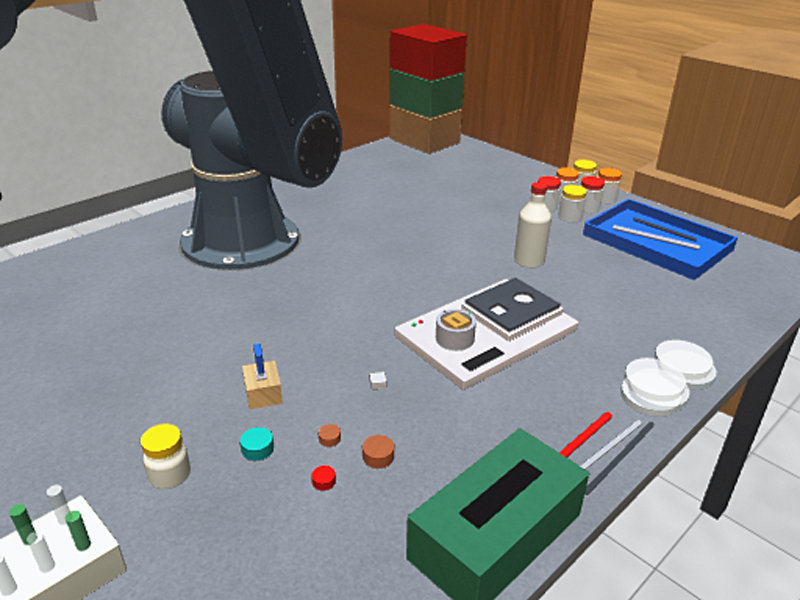

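View pics/top0.png

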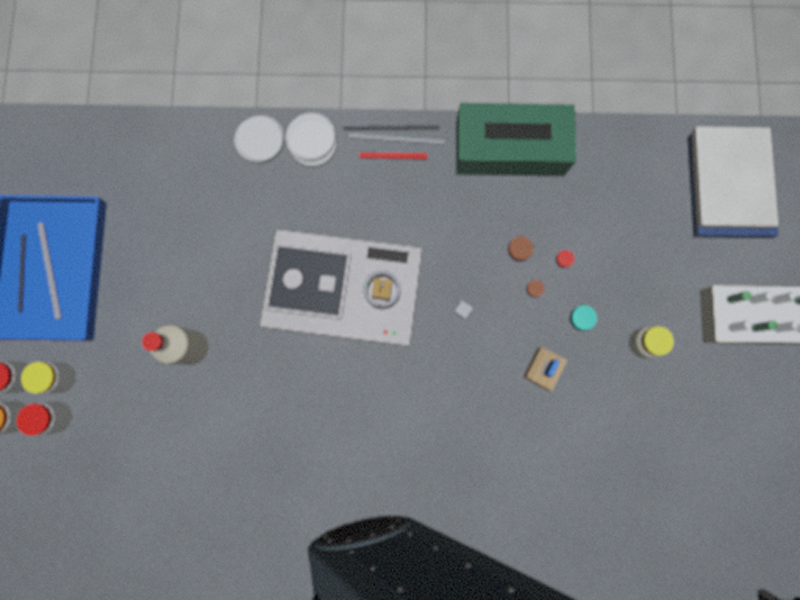

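The meant blank is the small copper disc: scene (329,435), top (536,288). The larger copper, red and turquoise discs are decoys. I'll zoom in to measure.

```bash
cat > h.py <<'E'
import numpy as np,cv2,pickle
def crop(r,x0,y0,w,h,name,s):
    im=r["image"][y0:y0+h,x0:x0+w,::-1]
    cv2.imwrite("pics/"+name,cv2.resize(im,(w*s,h*s),interpolation=cv2.INTER_CUBIC))
def f(r): return 192/np.tan(np.radians(r["fovy"])/2)
def proj(r,X):
    c=np.atleast_2d(X)@np.array(r["R"]).T+r["t"]
    return np.c_[f(r)*c[:,0]/c[:,2]+r["cx"],f(r)*c[:,1]/c[:,2]+r["cy"]]
def ray(r,u,v):
    d=np.array(r["R"]).T@np.array([(u-r["cx"])/f(r),(v-r["cy"])/f(r),1]); return -np.array(r["R"]).T@r["t"],d
def atz(r,u,v,z):
    o,d=ray(r,u,v); return o+d*(z-o[2])/d[2]
E
python3 - <<'E'
from h import *
d=pickle.load(open("im0.pkl","rb"))
crop(d["top"],160,140,120,90,"t_tester.png",6)
crop(d["top"],280,145,120,112,"t_parts.png",6)
crop(d["scene"],245,170,133,80,"s_tester.png",6)
crop(d["scene"],145,210,130,90,"s_parts.png",6)
E
```

```text
(no output)
```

View pics/t_tester.png

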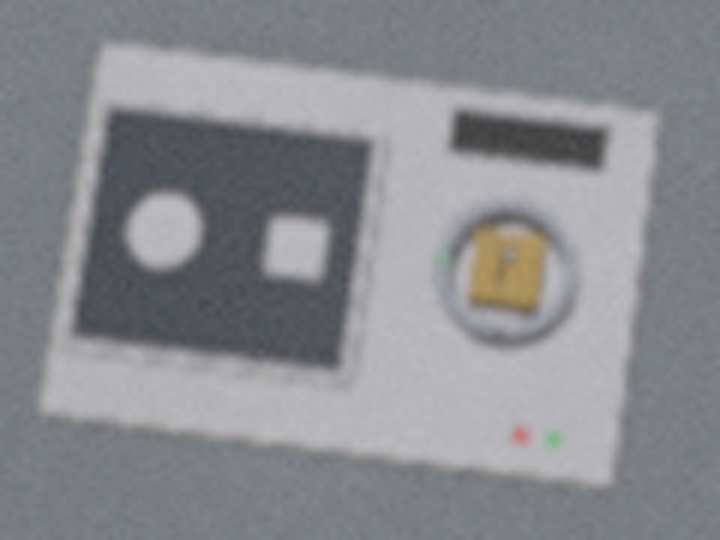

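View pics/t_parts.png

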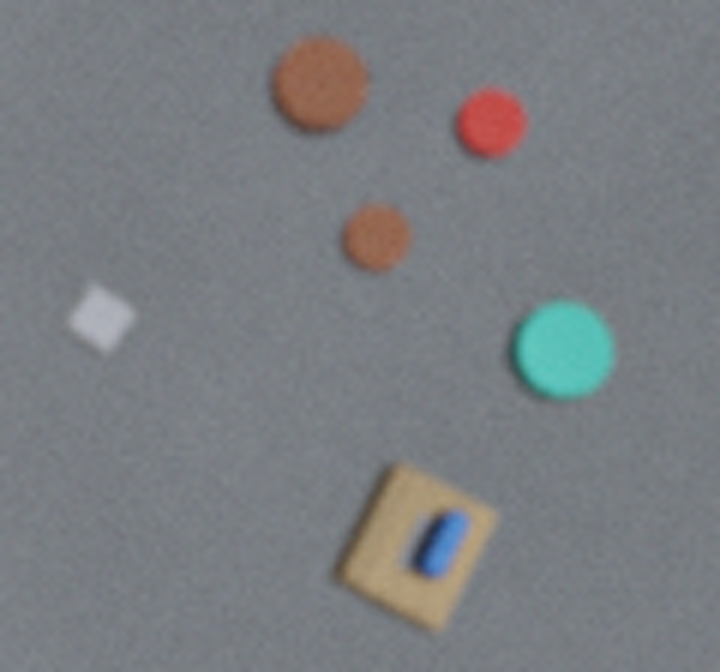

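View pics/s_tester.png

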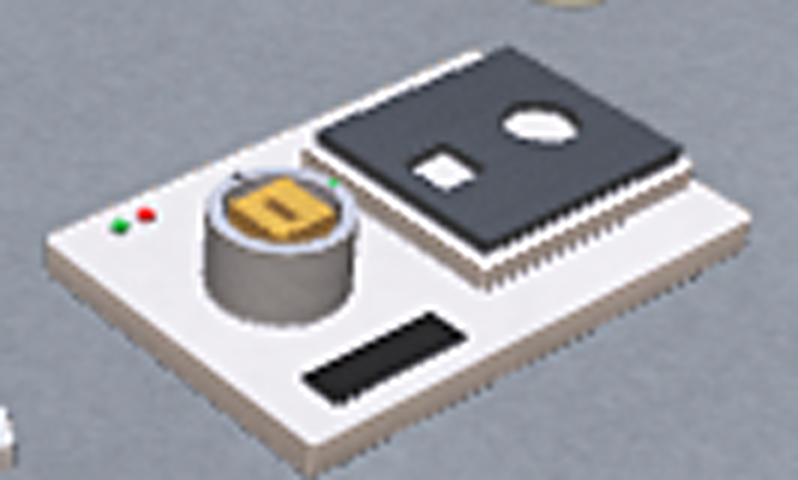

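View pics/s_parts.png

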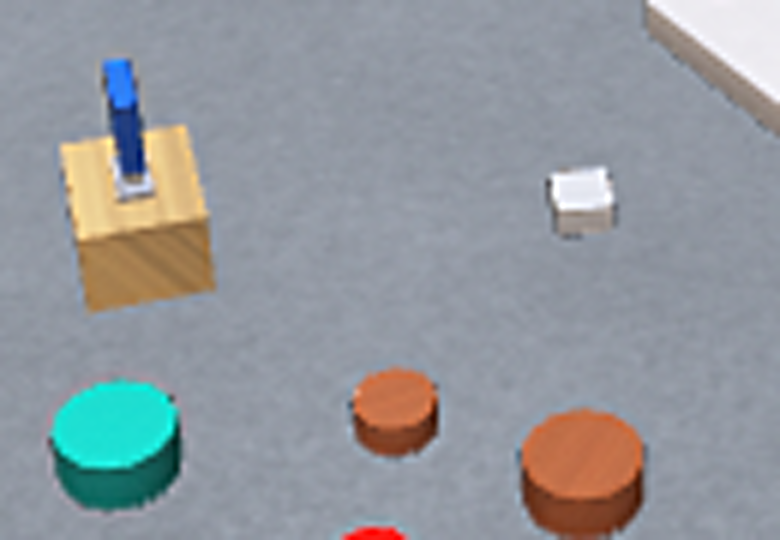

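```bash
cat > m.py <<'E'
from h import *
from scipy.optimize import least_squares
d=pickle.load(open("im0.pkl","rb"));T,S=d["top"],d["scene"]
def o(p,x0,y0,s=6): p=np.array(p,float); return (p+.5)/s-.5+np.array([x0,y0])
tt=o([(102,43),(658,112),(614,487),(40,412)],160,140)
st=o([(47,240),(312,447),(750,215)],245,170)
L=np.array([[.09,.135,.03],[.09,-.135,.03],[-.09,-.135,.03],[-.09,.135,.03]])
LS=L[[2,1,0]]
def W(p,L): c,s=np.cos(p[2]),np.sin(p[2]); return np.c_[p[0]+c*L[:,0]-s*L[:,1],p[1]+s*L[:,0]+c*L[:,1],L[:,2]]
ft=lambda p:(proj(T,W(p,L))-tt).ravel()
fs=lambda p:(proj(S,W(p,LS))-st).ravel()
for nm,fn in(("top",ft),("scene",fs),("both",lambda p:np.r_[ft(p),fs(p)])):
    r=least_squares(fn,[.5,.1,-.1]);print(nm,r.x,np.round(r.fun,2))
P=r.x
def inT(X): c,s=np.cos(P[2]),np.sin(P[2]);d=X[:2]-P[:2]; return np.round([c*d[0]+s*d[1],-s*d[0]+c*d[1]],4)
def rep(n,cam,p,x0,y0,z):
    X=atz(cam,*o(p,x0,y0),z); print(n,np.round(X,4),"tester",inT(X))
rep("lock top",T,(509,267),160,140,.07); rep("lock sc",S,(284,210),245,170,.07)
rep("turret top",T,(508,273),160,140,.07); rep("turret sc",S,(281,210),245,170,.07)
rep("pocket top",T,(164,230),160,140,.05); rep("pocket sc",S,(541,124),245,170,.053)
rep("blank top",T,(377,237),280,145,.016); rep("blank sc",S,(396,397),145,210,.016)
rep("stand top",T,(419,548),280,145,.038); rep("stand sc",S,(134,181),145,210,.038)
rep("keyhead top",T,(444,541),280,145,.086); rep("key sc headtop",S,(121,86),145,210,.086);
for n,c,x0,y0,pts in(("T",T,280,145,[(400,462),(497,516),(437,628),(340,575)]),("S",S,145,210,[(60,146),(186,127),(209,215),(80,241)])):
    print(n,[np.round(atz(c,*o(p,x0,y0),.038)[:2],4) for p in pts])
E
python3 m.py
```

```text
top [ 0.5901022   0.11034334 -0.11127164] [-0.26 -0.27  0.51 -0.09 -0.05  0.   -0.2   0.32]
scene [ 0.59209696  0.11209483 -0.10849337] [-1.06 -0.29  0.33  0.06  0.71 -0.11]
both [ 0.59110191  0.11115121 -0.10874533] [-0.62 -0.51  0.17 -0.56 -0.24 -0.47 -0.41  0.09 -1.57 -0.31 -0.25  0.04
  0.21 -0.12]
lock top [0.5819 0.0353 0.07  ] tester [-0.0009 -0.0764]
lock sc [0.5842 0.0387 0.07  ] tester [ 0.001  -0.0728]
turret top [0.5792 0.0357 0.07  ] tester [-0.0037 -0.0763]
turret sc [0.5833 0.0377 0.07  ] tester [ 0.0002 -0.0738]
pocket top [0.6   0.196 0.05 ] tester [-0.0004  0.0854]
pocket sc [0.6034 0.1955 0.053 ] tester [0.0031 0.0851]
blank top [ 0.595  -0.2437  0.016 ] tester [ 0.0424 -0.3523]
blank sc [ 0.596  -0.2411  0.016 ] tester [ 0.0431 -0.3497]
stand top [ 0.4471 -0.2553  0.038 ] tester [-0.1033 -0.3799]
stand sc [ 0.4485 -0.2528  0.038 ] tester [-0.1023 -0.3773]
keyhead top [ 0.4493 -0.2545  0.086 ] tester [-0.1013 -0.3789]
key sc headtop [ 0.4489 -0.2535  0.086 ] tester [-0.1018 -0.3779]
T [array([ 0.4864, -0.2473]), array([ 0.4623, -0.2915]), array([ 0.411 , -0.2628]), array([ 0.4343, -0.2188])]
S [array([ 0.4097, -0.2616]), array([ 0.4343, -0.2176]), array([ 0.4858, -0.2436]), array([ 0.4643, -0.2887])]
```

```bash
cat >> h.py <<'E'
from scipy.spatial.transform import Rotation as Ro
def down(phi,tx=0,ty=0):
    """tool down, jaw axis at angle phi deg; tx,ty world tilt (rad)"""
    a=np.radians(phi+90)/2
    return (Ro.from_rotvec([tx,ty,0])*Ro.from_rotvec(np.pi*np.array([np.cos(a),np.sin(a),0]))).as_rotvec()
def st(c,msg=""):
    s=c.get_state(); print(msg,"t%.2f"%s["time_s"],"p",np.round(s["eef_pos"],4),"F",np.round(s["force"],1),"M",np.round(s["moment"],2),"w%.4f"%s["opening"],"q6 %.2f"%s["qpos"][5]); return s
E
python3 - <<'E'
from h import *
from plant import ctrl
R=down(45)
ctrl.move_pose([.5955,-.2425,.15],R); st(ctrl)
ctrl.command_gripper(.045,60); st(ctrl)
ctrl.move_linear([.5955,-.2425,.095],.15); st(ctrl)
r=ctrl.move_linear([.5955,-.2425,.062],.03,f_stop=4); print(r); st(ctrl)
E
```

```text
t2.05 p [ 0.5952 -0.2434  0.1504] F [-0.7 -0.2  0.2] M [ 0.01 -0.04 -0.03] w0.0851 q6 -1.24
 t2.52 p [ 0.5955 -0.2426  0.15  ] F [-0.8  0.4 -0.2] M [ 0.02 -0.01  0.04] w0.0446 q6 -1.24
 t3.04 p [ 0.5957 -0.2426  0.0953] F [ 0.2  0.4 -0.1] M [-0.01 -0.05  0.01] w0.0449 q6 -1.24
True
 t3.83 p [ 0.5954 -0.2424  0.0705] F [-2.7  1.2  7.3] M [0.16 0.35 0.04] w0.0452 q6 -1.24
```

Run:
```python
from h import *
from plant import ctrl
ctrl.move_linear([.5955,-.2425,.0805],.08); 
ctrl.command_gripper(.02,60); st(ctrl)
ctrl.move_linear([.5955,-.2425,.16],.2); st(ctrl)
ctrl.move_pose([.6015,.1955,.16],down(45)); st(ctrl)
ctrl.move_linear([.6015,.1955,.1445],.1); st(ctrl)
ctrl.pause(.2)
r=ctrl.get_image("scene");pickle.dump(r,open("im1.pkl","wb"));st(ctrl)
crop(r,285,150,110,82,"s1.png",7)
```

```text
t4.42 p [ 0.5955 -0.2425  0.0807] F [-1.8  0.3  5.4] M [0.1  0.27 0.02] w0.0293 q6 -1.24
 t4.97 p [ 0.595  -0.2423  0.159 ] F [-0.4  0.  -1. ] M [-0.02  0.01  0.04] w0.0287 q6 -1.24
 t6.58 p [0.6019 0.1945 0.1599] F [ 0.9 -0.4 -0.9] M [ 0.06  0.04 -0.02] w0.0287 q6 -0.55
 t6.88 p [0.6013 0.1948 0.1436] F [-1.4  0.7 -1.7] M [-0.02 -0.04 -0.03] w0.0287 q6 -0.54
 t7.13 p [0.6017 0.1955 0.1449] F [ 0.7 -0.1 -2.3] M [-0.   -0.03 -0.06] w0.0284 q6 -0.54
```

View pics/s1.png

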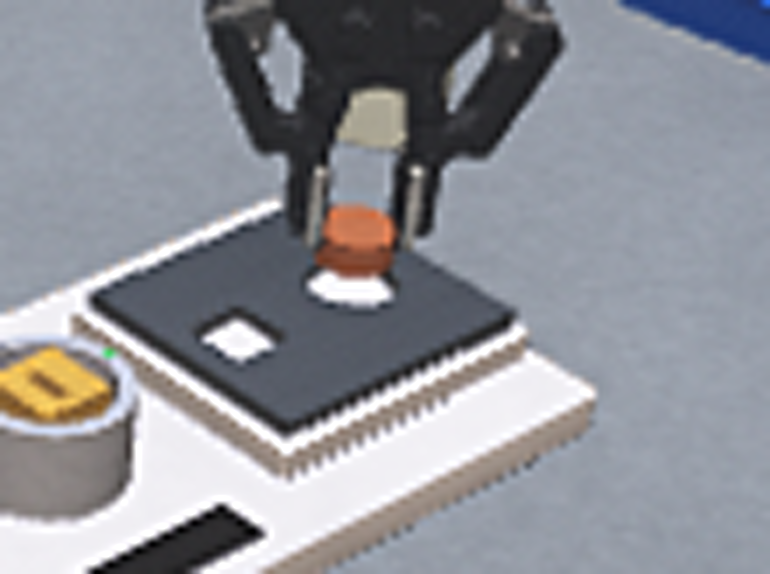

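```bash
cat > d.py <<'E'
from h import *
from scipy.optimize import least_squares
def seg(r,x0,y0,w,h,hue,smin=90):
    im=cv2.resize(r["image"][y0:y0+h,x0:x0+w],None,fx=8,fy=8,interpolation=cv2.INTER_CUBIC)
    hs=cv2.cvtColor(im,cv2.COLOR_RGB2HSV).astype(int)
    m=((hs[...,0]>=hue[0])&(hs[...,0]<=hue[1])&(hs[...,1]>smin)).astype(np.uint8)
    n,l,s,c=cv2.connectedComponentsWithStats(m); k=1+np.argmax(s[1:,4])
    ys,xs=np.nonzero(l==k)
    b=s[k]
    cv=lambda p,o:(p+.5)/8-.5+o
    return np.array([cv(xs.mean(),x0),cv(ys.mean(),y0)]),(l==k).sum()/64,[cv(b[0],x0),cv(b[0]+b[2],x0),cv(b[1],y0),cv(b[1]+b[3],y0)]
def cyl(r,x,y,z,rad=.016,hh=.008):
    a=np.linspace(0,2*np.pi,90); P=np.r_[np.c_[x+rad*np.cos(a),y+rad*np.sin(a),0*a+z-hh],np.c_[x+rad*np.cos(a),y+rad*np.sin(a),0*a+z+hh]]
    h=cv2.convexHull(proj(r,P).astype(np.float32)); m=cv2.moments(h); return np.array([m["m10"]/m["m00"],m["m01"]/m["m00"]]),m["m00"]
def fit(r,c,z,x0=(.6,0)): 
    return least_squares(lambda p:cyl(r,p[0],p[1],z)[0]-c,x0).x
E
python3 - <<'E'
from d import *
d=pickle.load(open("im0.pkl","rb"))
for n,b in(("scene",(195,265,30,30)),("top",(325,170,35,30))):
    c,A,e=seg(d[n],*b,(3,14)); p=fit(d[n],c,.008); print(n,c,A,np.round(e,1),p,cyl(d[n],*p,.008))
r=pickle.load(open("im1.pkl","rb"))
c,A,e=seg(r,320,172,30,22,(3,14)); p=fit(r,c,.0724); print(c,A,np.round(e,1),p,cyl(r,*p,.0724))
crop(r,320,165,40,35,"s1b.png",15)
E
```

```text
scene [210.46793661 278.15586225] 167.484375 [203.4 217.6 270.9 285.4] [ 0.5949449  -0.24105087] (array([210.46793943, 278.15586244]), 188.3855251907371)
top [342.19749687 184.22124922] 74.828125 [337.2 347.3 179.6 189.2] [ 0.59588078 -0.24471763] (array([342.19749624, 184.22124884]), 111.68468124372885)
[335.59183228 183.99701688] 93.953125 [329.7 341.4 179.1 189.1] [0.602393  0.1969939] (array([335.59183212, 183.9970169 ]), 115.73332122480497)
```

View pics/s1b.png

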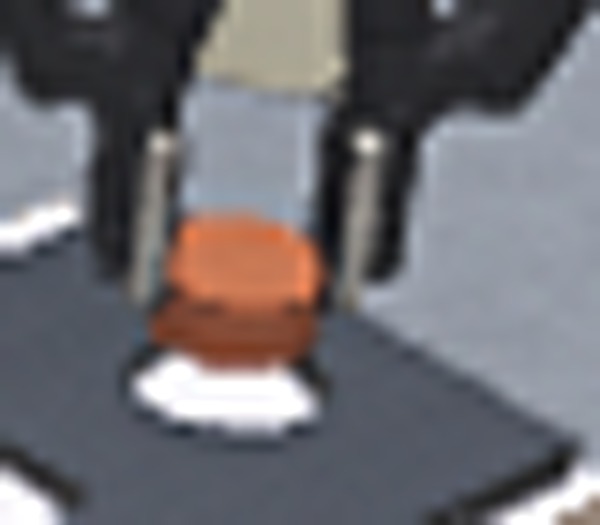

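Run:
```python
from h import *
from plant import ctrl
p=[.6015,.1953]
ctrl.move_linear([*p,.136],.08); st(ctrl)
r=ctrl.move_linear([*p,.126],.02,f_stop=8); print(r); st(ctrl)
```

```text
t7.39 p [0.6012 0.1952 0.1353] F [-0.8  0.2 -1.2] M [-0.   -0.03 -0.03] w0.0288 q6 -0.55
True
 t7.69 p [0.6016 0.1956 0.1333] F [-1.5  0.9  6.3] M [-0.06  0.27 -0.04] w0.0287 q6 -0.54
```

Run:
```python
from d import *
from plant import ctrl
r=ctrl.get_image("scene");pickle.dump(r,open("im2.pkl","wb"));s=st(ctrl)
crop(r,310,165,50,40,"s2.png",15)
z=s["eef_pos"][2]-.0725
c,A,e=seg(r,318,175,34,22,(3,14)); p=fit(r,c,z); print(c,A,np.round(e,1),p,cyl(r,*p,z))
d=pickle.load(open("im0.pkl","rb"))
crop(d["scene"],310,165,50,40,"s2ref.png",15)
crop(d["top"],170,155,50,40,"t2ref.png",15)
```

```text
t7.74 p [0.6016 0.1956 0.1334] F [-1.3 -0.1  5.1] M [-0.1   0.22 -0.  ] w0.0288 q6 -0.54
[335.15920348 187.48353767] 96.21875 [329.2 341.2 182.4 192.9] [0.60230735 0.19725837] (array([335.15920359, 187.48353728]), 114.88775476370938)
```

View pics/s2.png

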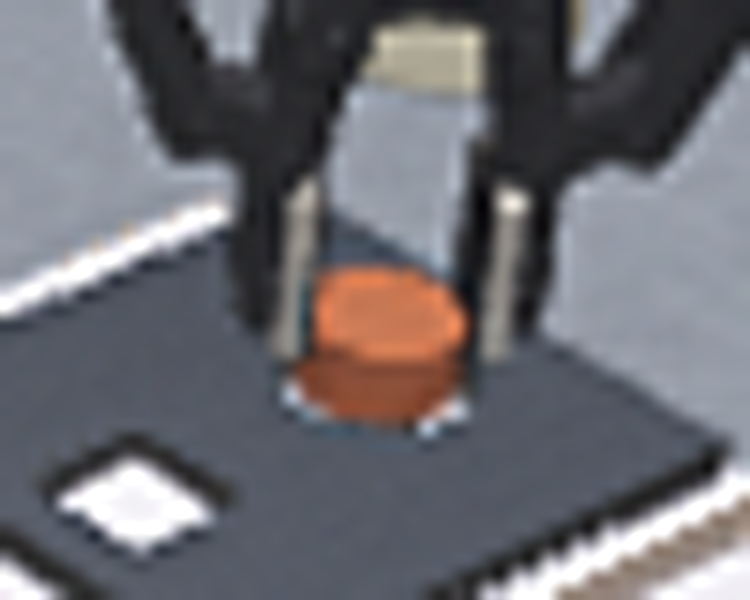

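View pics/s2ref.png

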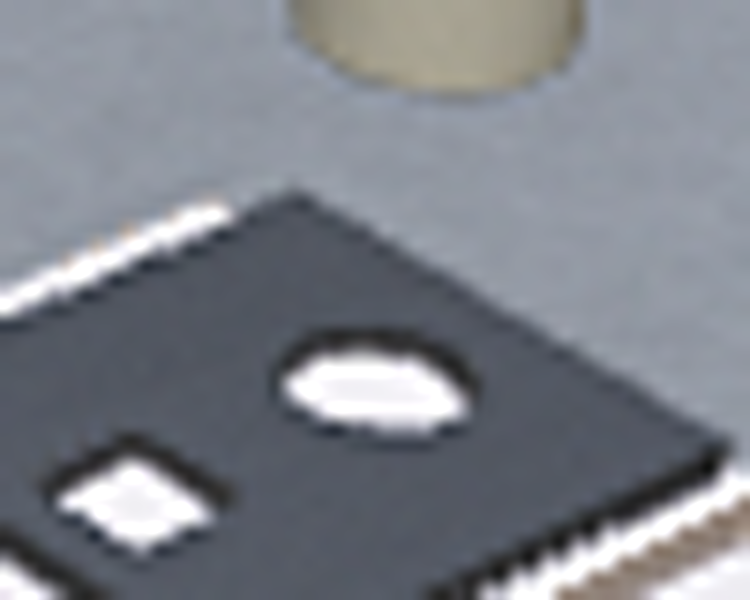

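View pics/t2ref.png

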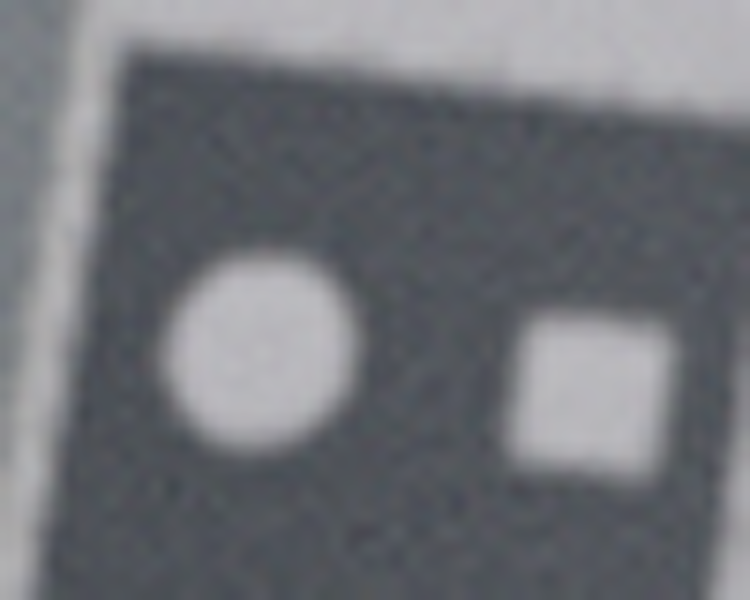

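Run:
```python
from h import *
from plant import ctrl
p=[.6034,.1937]
ctrl.move_linear([.6015,.1953,.1355],.08)
ctrl.move_linear([*p,.1355],.05); st(ctrl)
r=ctrl.move_linear([*p,.126],.02,f_stop=8); print(r); st(ctrl)
ctrl.pause(.2)
i=ctrl.get_image("scene");crop(i,310,165,50,40,"s3.png",15)
st(ctrl)
```

```text
t8.24 p [0.6035 0.1935 0.1353] F [ 0.2 -0.4 -1.9] M [-0.02 -0.02  0.01] w0.0288 q6 -0.55
True
 t8.52 p [0.6034 0.1939 0.1335] F [-1.8  0.2  6.8] M [-0.11  0.31 -0.03] w0.0290 q6 -0.55
 t8.77 p [0.6034 0.1938 0.1335] F [-0.7 -1.1  6.1] M [-0.06  0.25  0.01] w0.0288 q6 -0.55
```

View pics/s3.png

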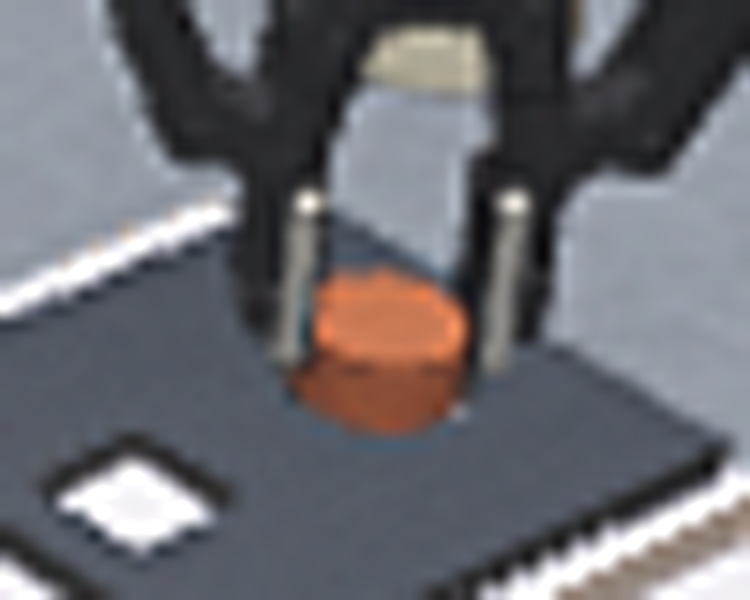

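Run:
```python
from h import *
from plant import ctrl
p0=np.array([.6034,.1938]); u=np.array([.707,.707]); v=np.array([.707,-.707]) # right, toward cam
z=ctrl.get_state()["eef_pos"][2]
print(z)
for a,b in [(0,0),(.001,0),(.002,0),(.002,.001),(.001,.001),(0,.001),(-.001,.001),(-.001,0),(-.001,-.001),(0,-.001),(.001,-.001),(.002,-.001),(0,-.002)]:
    p=p0+a*u+b*v
    ctrl.move_linear([*p,.1328],.02); 
    F=np.mean([ (ctrl.pause(.03),ctrl.get_state()["force"])[1] for _ in range(3)],0)
    s=ctrl.get_state(); print(a,b,np.round(s["eef_pos"],4),np.round(F,1),"t%.2f"%s["time_s"])
    if F[2]<1.0: print("drop"); break
```

```text
0.13353376085195587
0 0 [0.6035 0.1939 0.1335] [-3.1 -0.4  7.3] t9.12
0.001 0 [0.6041 0.1944 0.1334] [-3.4 -1.4  7.6] t9.47
0.002 0 [0.6048 0.195  0.1334] [-2.9 -2.3  7.7] t9.82
0.002 0.001 [0.6054 0.1947 0.1335] [-4.4  0.4  9. ] t10.17
0.001 0.001 [0.6052 0.1943 0.1336] [-1.2  2.   6.2] t10.52
0 0.001 [0.6047 0.1935 0.1336] [-0.   2.5  5.6] t10.87
-0.001 0.001 [0.6041 0.1928 0.1336] [1.2 2.7 6. ] t11.22
-0.001 0 [0.6034 0.1932 0.1336] [2.4 1.  6.1] t11.57
-0.001 -0.001 [0.6027 0.1937 0.1335] [ 2.  -0.7  6. ] t11.92
0 -0.001 [0.6029 0.1941 0.1334] [-0.7 -2.5  8. ] t12.27
0.001 -0.001 [0.6033 0.1947 0.1333] [-2.5 -3.4  8.3] t12.62
0.002 -0.001 [0.6039 0.1954 0.1332] [-2.5 -4.3  8.8] t12.97
0 -0.002 [0.6024 0.195  0.1333] [ 1.2 -0.8  6.1] t13.32
```

Run:
```python
from h import *
from plant import ctrl
for x,y in [(.603,.196),(.603,.197),(.603,.198),(.602,.198),(.602,.197),(.601,.197),(.600,.197),(.600,.196),(.600,.195),(.601,.194)]:
    ctrl.move_linear([x,y,.1326],.02); 
    F=np.mean([ (ctrl.pause(.03),ctrl.get_state()["force"])[1] for _ in range(3)],0)
    s=ctrl.get_state(); print(x,y,np.round(s["eef_pos"],4),np.round(F,1),"t%.2f"%s["time_s"])
    if F[2]<2.0: print("drop"); break
i=ctrl.get_image("scene");crop(i,310,165,50,40,"s4.png",15)
```

```text
0.603 0.196 [0.603  0.1956 0.1331] [-2.2 -2.1  8.2] t13.68
0.603 0.197 [0.6031 0.1966 0.1331] [-1.3 -2.6  6.8] t14.03
0.603 0.198 [0.603  0.1975 0.1329] [-1.1 -3.8  6.7] t14.38
0.602 0.198 [0.6022 0.1979 0.1328] [ 1.4 -2.3  4.9] t14.72
0.602 0.197 [0.6023 0.1974 0.133 ] [1.3 1.4 5.7] t15.07
0.601 0.197 [0.6012 0.1973 0.1328] [2.2 3.4 4.3] t15.43
0.6 0.197 [0.5996 0.1973 0.1322] [3.  4.4 0.7] t15.78
drop
```

View pics/s4.png

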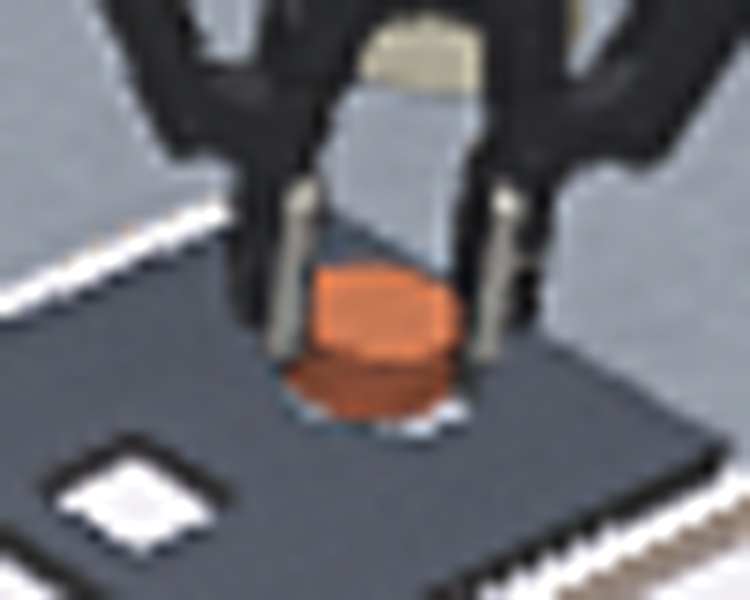

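Run:
```python
from h import *
from plant import ctrl
ctrl.move_linear([.5998,.1976,.1322],.02); st(ctrl)
r=ctrl.move_linear([.5998,.1976,.126],.015,f_stop=6); print(r); s=st(ctrl); z=s["eef_pos"][2]
if r:
  for x,y in [(.599,.1976),(.5985,.198),(.5995,.1985),(.6003,.199),(.6,.1965)]:
    ctrl.move_linear([x,y,z-.0008],.02); 
    F=np.mean([ (ctrl.pause(.03),ctrl.get_state()["force"])[1] for _ in range(3)],0)
    s=ctrl.get_state(); print(x,y,np.round(s["eef_pos"],4),np.round(F,1),"t%.2f"%s["time_s"])
    if F[2]<1.0: print("drop"); break
```

```text
t16.07 p [0.5994 0.1976 0.1317] F [ 2.3  2.9 -1. ] M [ 0.68 -0.44  0.01] w0.0288 q6 -0.54
True
 t16.53 p [0.5998 0.1976 0.1258] F [-0.8 -0.3  5.1] M [-0.13  0.19  0.  ] w0.0290 q6 -0.54
0.599 0.1976 [0.5996 0.1975 0.1258] [1.3 0.5 8.1] t16.88
0.5985 0.198 [0.5993 0.1978 0.1258] [ 3.1 -0.7  7. ] t17.23
0.5995 0.1985 [0.5996 0.1979 0.1257] [-2.2 -3.6 10.9] t17.58
0.6003 0.199 [0.6    0.1982 0.1257] [-4.8 -4.9 13.3] t17.93
0.6 0.1965 [0.6    0.1972 0.1257] [-2.6  5.6  9.4] t18.31
```

Run:
```python
from h import *
from plant import ctrl
ctrl.move_linear([.5998,.1977,.1262],.03)
ctrl.command_gripper(.05); st(ctrl)
ctrl.move_linear([.5998,.1977,.19],.2)
i=ctrl.get_image("scene");crop(i,240,150,140,100,"s5.png",5)
ctrl.move_pose([.4485,-.254,.19],down(61.8)); st(ctrl)
i=ctrl.get_image("top");crop(i,160,140,120,100,"t5.png",5);pickle.dump(i,open("im5.pkl","wb"))
```

```text
t18.90 p [0.5997 0.1975 0.126 ] F [ 0.4 -0.7  0.4] M [ 0.01 -0.01  0.01] w0.0501 q6 -0.54
 t21.16 p [ 0.4489 -0.2535  0.1899] F [ 0.3  0.2 -0.4] M [-0.06  0.04 -0.01] w0.0501 q6 -1.68
```

View pics/s5.png

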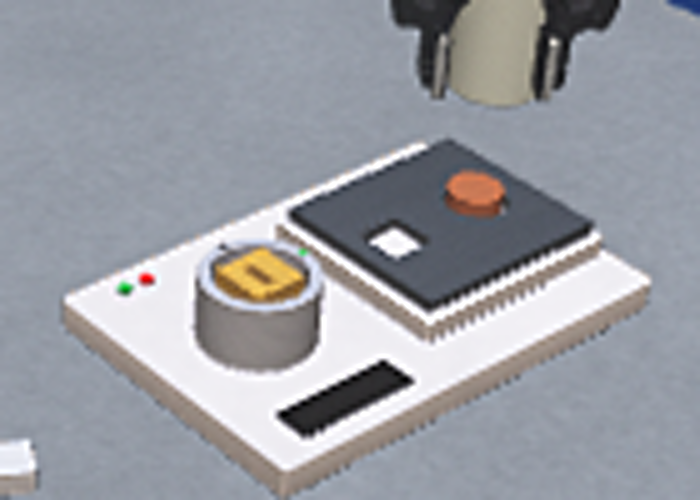

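View pics/t5.png

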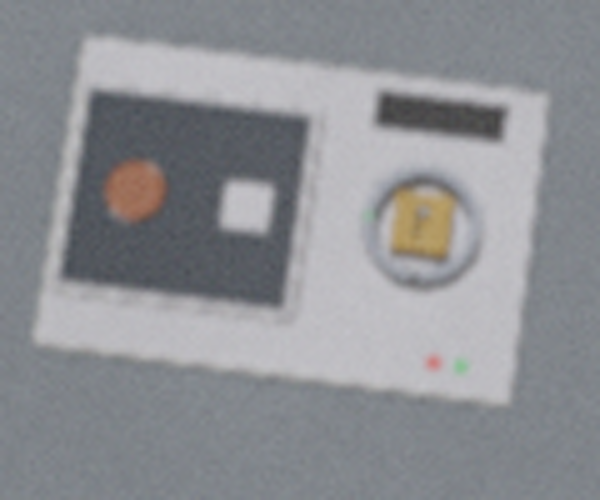

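Run:
```python
from d import *
from plant import ctrl
T=pickle.load(open("im5.pkl","rb"))
c,A,e=seg(T,176,166,25,25,(3,14)); print("top disc",fit(T,c,.053),A)
ctrl.move_linear([.4485,-.254,.124],.15); st(ctrl)
ctrl.command_gripper(.006,80); st(ctrl)
S=ctrl.get_image("scene");pickle.dump(S,open("im5s.pkl","wb"))
c,A,e=seg(S,325,178,25,20,(3,14)); print("sc disc",fit(S,c,.053),A)
crop(S,145,190,50,60,"s6.png",10)
```

```text
top disc [0.60021638 0.19609285] 89.421875
 t21.80 p [ 0.4489 -0.254   0.1244] F [ 0.4  1.1 -0.1] M [-0.02 -0.03  0.01] w0.0499 q6 -1.68
 t22.24 p [ 0.4488 -0.2542  0.1248] F [-0.5  1.1  4.7] M [ 0.13  0.19 -0.05] w0.0093 q6 -1.68
sc disc [0.59694084 0.20270683] 84.46875
```

View pics/s6.png

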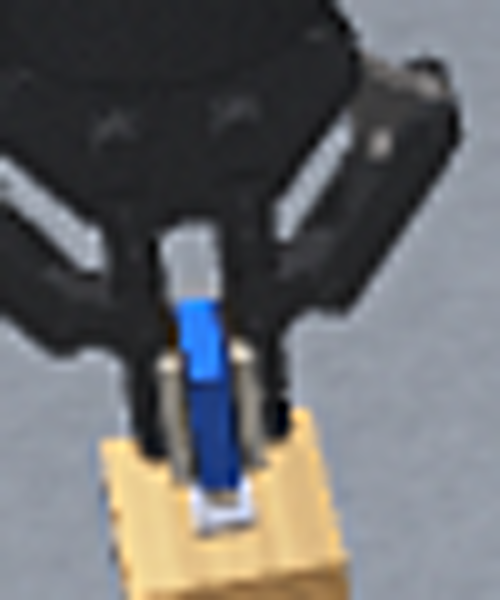

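Run:
```python
from d import *
from plant import ctrl
ctrl.command_gripper(.006,110)
ctrl.move_linear([.4485,-.254,.20],.2); st(ctrl)
ctrl.move_pose([.5825,.0375,.205],down(83.7))
ctrl.move_linear([.5825,.0375,.194],.1);ctrl.pause(.2); st(ctrl)
S=ctrl.get_image("scene");pickle.dump(S,open("im7.pkl","wb"));st(ctrl)
crop(S,265,155,52,70,"s7.png",11)
```

```text
t23.04 p [ 0.4482 -0.2538  0.1995] F [ 0.2  0.3 -1.1] M [-0.   -0.07  0.  ] w0.0085 q6 -1.68
 t24.72 p [0.5826 0.0372 0.1943] F [-0.2 -0.8 -0.3] M [-0.01 -0.02  0.  ] w0.0089 q6 -1.48
 t24.77 p [0.5826 0.0373 0.1943] F [ 1.3  0.4 -0.5] M [-0.   -0.01 -0.07] w0.0083 q6 -1.48
```

View pics/s7.png

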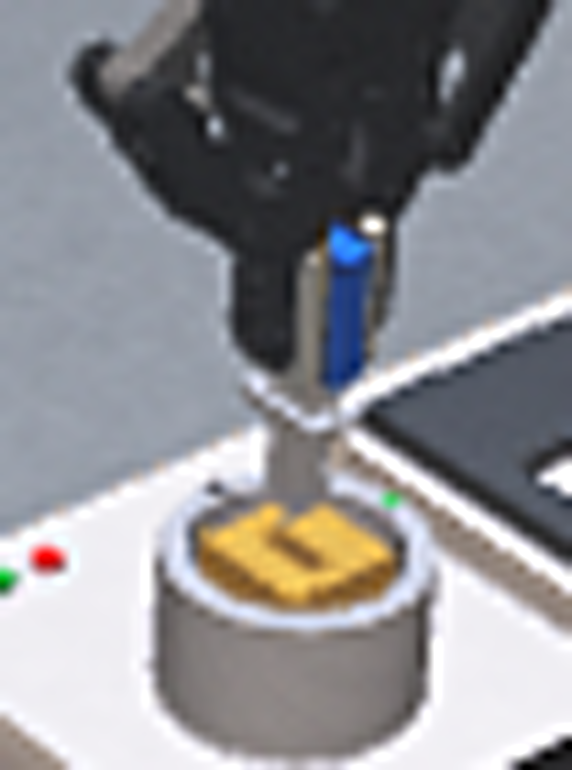

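Run:
```python
from h import *
S=pickle.load(open("im7.pkl","rb"))
crop(S,280,180,30,35,"s7b.png",20)
p=np.array([.5826,.0373])
yaw=np.radians(-6.3);kx=np.array([np.cos(yaw),np.sin(yaw)]);ky=np.array([-kx[1],kx[0]])
o=lambda q:np.round((q-[280,180]+.5)*20-.5,0)
P=lambda a,b,z:o(proj(S,[*(p+a*kx+b*ky),z])[0])
print("tip",P(0,0,.0775),"mouth",P(0,0,.07),"slot ends",P(.009,0,.07),P(-.009,0,.07))
print("collar low corners",[P(a,b,.1075) for a,b in((.013,-.007),(.013,.007),(-.013,-.007))])
print("collar up corners",[P(a,b,.1115) for a,b in((.013,-.007),(.013,.007),(-.013,-.007))])
print("mm/px per kx,ky,",(P(.001,0,.07)-P(0,0,.07)),(P(0,.001,.07)-P(0,0,.07)))
print("shoulder (blade corners z tip+8)",[P(a,-.0025,.0855) for a in(-.008,.008)])
```

```text
tip [235. 452.] mouth [231. 500.] slot ends [278. 533.] [185. 468.]
collar low corners [array([276., 320.]), array([359., 283.]), array([138., 228.])]
collar up corners [array([278., 293.]), array([361., 256.]), array([140., 201.])]
mm/px per kx,ky, [6. 4.] [ 6. -3.]
shoulder (blade corners z tip+8) [array([182., 378.]), array([266., 435.])]
```

View pics/s7b.png

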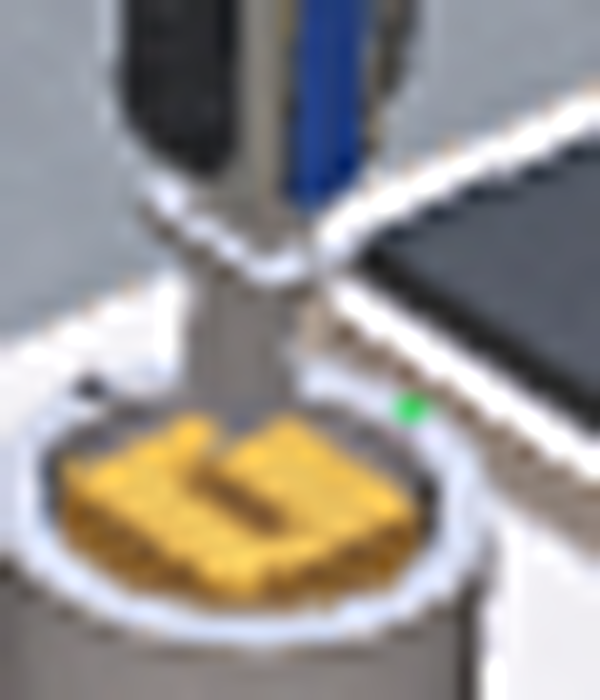

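Run:
```python
from h import *
from plant import ctrl
r=ctrl.move_linear([.5825,.0375,.170],.03,f_stop=6); print(r)
s=st(ctrl); print("tip depth mm",(.07-(s["eef_pos"][2]-.1168))*1000)
S=ctrl.get_image("scene");pickle.dump(S,open("im8.pkl","wb"))
crop(S,280,180,30,35,"s8.png",20)
```

```text
False
 t25.72 p [0.5824 0.0377 0.1698] F [ 1.7  5.7 -3.3] M [ 0.92 -0.09 -0.01] w0.0086 q6 -1.48
tip depth mm 16.99870057378057
```

View pics/s8.png

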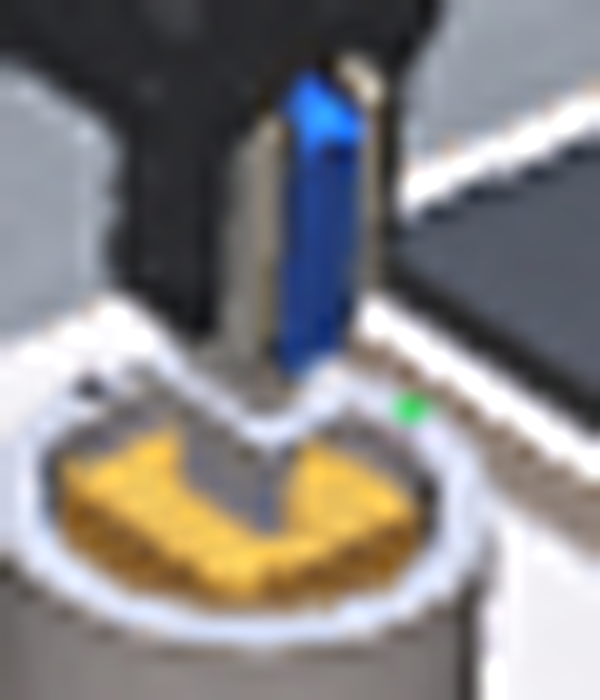

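```bash
cat >> h.py <<'E'
def rocked(xy,tcpz,phi,al,be,piv):
    """al: tilt about key y (jaw), be about key x; pivot height piv"""
    j=np.radians(phi); ky=np.array([np.cos(j),np.sin(j),0]); kx=np.array([np.sin(j),-np.cos(j),0])
    Q=Ro.from_rotvec(al*ky+be*kx); pv=np.array([*xy,piv])
    return pv+Q.apply([0,0,tcpz-piv]),(Q*Ro.from_rotvec(down(phi))).as_rotvec()
E
python3 - <<'E'
from h import *
from plant import ctrl
xy=np.array([.5827,.0384]);
ctrl.move_linear([*xy,.1698],.03);ctrl.pause(.1); s=st(ctrl)
z=.1698; k=1
for i in range(20):
    z-=.001; k=-k
    p,r=rocked(xy,z,83.7,.03*k,0,.06)
    ctrl.move_linear(list(p),.05,attitude=r)
    s=st(ctrl,"%.4f"%z)
    F=s["force"]
    if F[2]>25 or abs(s["eef_pos"][2]-z)>.003: break
    if z<.1572: break
E
```

```text
t26.12 p [0.5828 0.0381 0.17  ] F [-0.2  0.2 -1.1] M [-0.04  0.04  0.02] w0.0088 q6 -1.47
0.1688 t26.37 p [0.5792 0.0387 0.1688] F [-0.8  0.3 -1.1] M [-0.    0.26 -0.  ] w0.0090 q6 -1.47
0.1678 t26.65 p [0.5858 0.038  0.1675] F [-2.8  0.3  1.5] M [ 0.08  0.69 -0.01] w0.0086 q6 -1.48
0.1668 t26.93 p [0.5792 0.0388 0.1668] F [-1.9  0.2 -1.4] M [0.04 0.33 0.02] w0.0087 q6 -1.47
0.1658 t27.21 p [0.5859 0.038  0.1654] F [-2.   0.  -1.2] M [0.01 0.4  0.01] w0.0090 q6 -1.48
0.1648 t27.48 p [0.5793 0.0388 0.1649] F [-1.3  0.5 -0.6] M [ 0.07  0.36 -0.06] w0.0088 q6 -1.47
0.1638 t27.76 p [0.5858 0.038  0.1635] F [-2.6  0.5 -1.2] M [ 0.01  0.44 -0.03] w0.0087 q6 -1.48
0.1628 t28.03 p [0.5796 0.0388 0.1632] F [-0.1 -0.2 -0. ] M [0.07 0.11 0.02] w0.0088 q6 -1.47
0.1618 t28.31 p [0.5861 0.038  0.1618] F [-1.7  0.6  4. ] M [-0.04  0.22 -0.04] w0.0083 q6 -1.48
0.1608 t28.58 p [0.5798 0.0387 0.1611] F [0.4 0.2 0.4] M [-0.03 -0.26  0.01] w0.0087 q6 -1.47
0.1598 t28.86 p [0.5861 0.038  0.1598] F [ 0.  -0.3  3.6] M [-0.06 -0.24  0.04] w0.0090 q6 -1.48
0.1588 t29.12 p [0.5796 0.0388 0.1588] F [ 1.3  0.1 -0.5] M [-0.   -0.36  0.03] w0.0089 q6 -1.47
0.1578 t29.39 p [0.5857 0.038  0.1575] F [ 0.3 -0.1  0.4] M [ 0.   -0.11  0.  ] w0.0087 q6 -1.48
0.1568 t29.66 p [0.5798 0.0387 0.1572] F [ 1.5 -1.1  2.5] M [-0.12 -0.32 -0.  ] w0.0084 q6 -1.47
```

Run:
```python
from h import *
from plant import ctrl
xy=np.array([.5827,.0384])
ctrl.move_linear([*xy,.1572],.05,attitude=down(83.7)); st(ctrl)
r=ctrl.move_linear([*xy,.150],.02,f_stop=12); print(r); ctrl.pause(.15); st(ctrl)
S=ctrl.get_image("scene");crop(S,265,160,52,65,"s9.png",11)
```

```text
t29.91 p [0.5829 0.0384 0.1571] F [2.3 0.3 1.4] M [-0.05 -0.42  0.04] w0.0091 q6 -1.47
True
 t30.27 p [0.5829 0.0384 0.1569] F [-0.4 -0.8  6.9] M [0.01 0.28 0.03] w0.0086 q6 -1.47
```

View pics/s9.png

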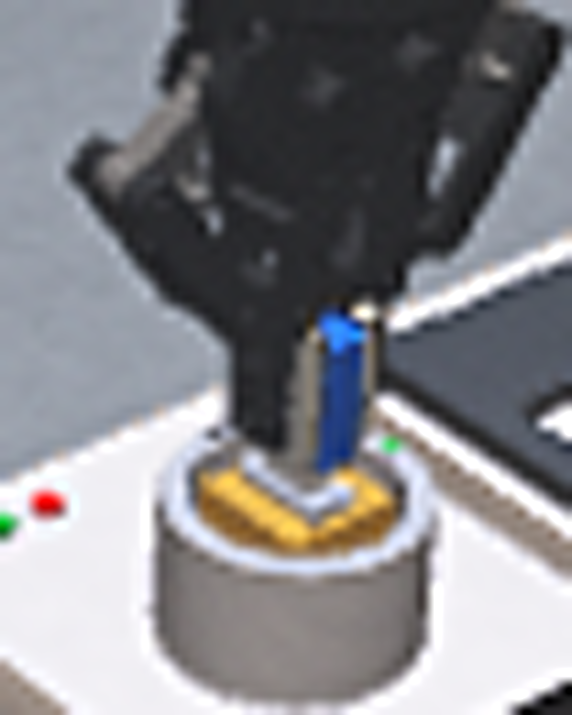

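Run:
```python
from h import *
from plant import ctrl
q=np.array(ctrl.solve_ik([.5827,.0384,.1563],down(83.7))); print(np.round(q,3))
for dth in (.3,.6,.9,1.2,1.4,1.55):
    q2=np.array(ctrl.solve_ik([.5827,.0384,.1563],down(83.7-np.degrees(dth))))
    assert np.abs(q2-q)[:5].max()<.05,q2
    ctrl.set_joints(list(q2)); ctrl.pause(.05); s=st(ctrl,"%.2f"%dth)
    if np.linalg.norm(s["force"])>25 or abs(s["moment"][2])>1: break
```

```text
[-0.014  0.596  1.675 -0.     0.87  -1.475]
0.30 t30.76 p [0.5827 0.0383 0.1568] F [ 0.  -1.3  7.9] M [-0.3   0.04  0.04] w0.0087 q6 -1.17
0.60 t31.20 p [0.5826 0.0382 0.1568] F [-1.7 -2.1  9.1] M [-0.38  0.18  0.07] w0.0087 q6 -0.87
0.90 t31.64 p [0.5826 0.0383 0.1568] F [-1.  -1.2  8.3] M [-0.28  0.2   0.01] w0.0086 q6 -0.57
1.20 t32.08 p [0.5825 0.0383 0.1568] F [-1.  -1.5  9.4] M [-0.26  0.32  0.01] w0.0087 q6 -0.27
1.40 t32.44 p [0.5824 0.0383 0.1569] F [-1.8 -1.8  9.9] M [-0.35  0.48  0.12] w0.0087 q6 -0.07
1.55 t32.76 p [0.5823 0.0383 0.1568] F [-2.4 -1.3 10.1] M [-0.32  0.52  0.04] w0.0085 q6 0.08
```

Run:
```python
from h import *
from plant import ctrl
for dth in (1.65,1.70,1.75,1.80,1.85,1.9):
    q2=np.array(ctrl.solve_ik([.5827,.0384,.1563],down(83.7-np.degrees(dth))))
    ctrl.set_joints(list(q2)); 
    M=np.mean([(ctrl.pause(.04),ctrl.get_state()["moment"])[1] for _ in range(5)],0)
    s=st(ctrl,"%.2f"%dth); print("Mz",M[2],"q6",s["qpos"][5]-q2[5])
    if abs(M[2])>.6: break
S=ctrl.get_image("scene");crop(S,255,160,62,70,"s10.png",9)
```

```text
1.65 t33.22 p [0.5823 0.0382 0.1568] F [-2.9 -1.7 10.7] M [-0.37  0.67  0.08] w0.0089 q6 0.18
Mz 0.0764222845959352 q6 -1.7224160467455008e-05
1.70 t33.67 p [0.5823 0.0383 0.1568] F [-3.9 -0.8 10.9] M [-0.3   0.62  0.08] w0.0085 q6 0.23
Mz 0.07015865817168905 q6 -2.2461049939526134e-05
1.75 t34.13 p [0.5822 0.0383 0.1568] F [-3.8 -2.2 10.3] M [-0.33  0.63  0.14] w0.0085 q6 0.28
Mz 0.1103400059228116 q6 -8.948622227916703e-05
1.80 t34.59 p [0.5822 0.0383 0.1568] F [-3.1 -1.1 11.5] M [-0.19  0.72  0.37] w0.0087 q6 0.32
Mz 0.3601900740705073 q6 -0.00041091649930846685
1.85 t35.05 p [0.5822 0.0384 0.1568] F [-4.5 -0.3 11.4] M [-0.14  0.7   0.65] w0.0085 q6 0.37
Mz 0.64104518595516 q6 -0.0007614852296816688
```

View pics/s10.png

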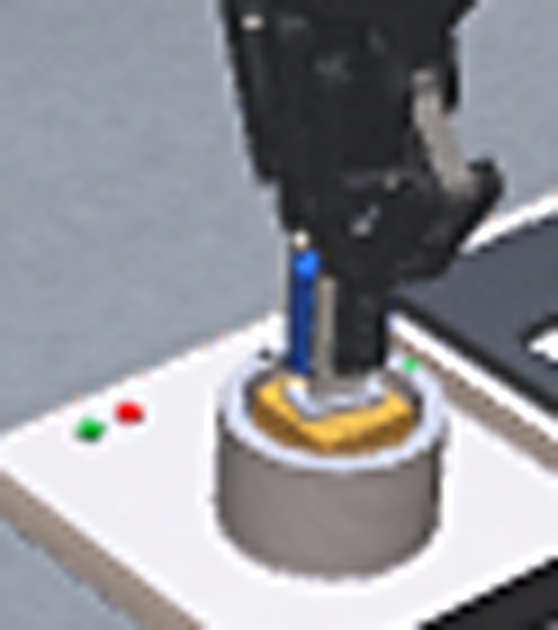

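Run:
```python
from h import *
from plant import ctrl
ctrl.pause(.5); st(ctrl)
S=ctrl.get_image("scene");cv2.imwrite("pics/fin.png",cv2.resize(S["image"][:,:,::-1],(800,600),interpolation=cv2.INTER_CUBIC)); st(ctrl)
```

```text
t35.60 p [0.5822 0.0384 0.1568] F [-3.2 -0.6 10.4] M [-0.16  0.76  0.65] w0.0086 q6 0.37
 t35.65 p [0.5822 0.0384 0.1568] F [-3.1 -1.  11.3] M [-0.12  0.77  0.64] w0.0082 q6 0.37
```

View pics/fin.png

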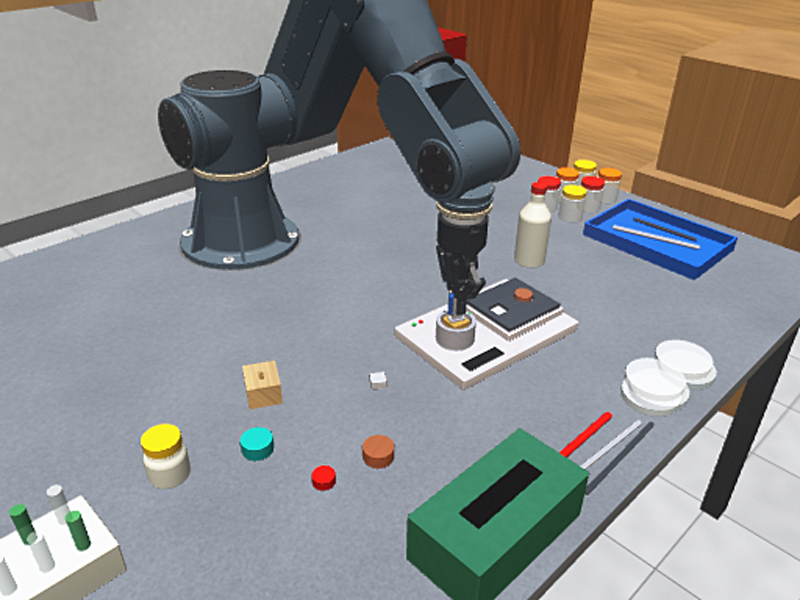

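The blank sits in its pocket at (523,295). The key is held in the lock at (455,315). The square blank (377,380), jar (165,455) and wash bottle (533,225) are where they started. The readings are steady, so I'm handing in.

Run:
```python
from plant import ctrl
ctrl.job_done()
```

```text
the job is handed in; nothing more can be done
```

I handed the job in at about 35.7 s. The small copper blank is in the round pocket and released, and the key is home in the lock, still gripped and held fully turned.

- **Blank:** My first two tries landed on the pocket's rim because the camera estimate was about 2–4 mm off. A light force-guided search found the pocket, and the blank went in to within 0.3 mm of the expected seated height. The pictures after release show it lying flat.
- **Key:** I rocked it 0.03 rad each way while pushing it past the pins, and the force readings stayed at about 4 N or less. The collar reached the lock face at 156.9 mm, against 156.8 mm expected, before I started turning.
- **Turn:** I turned it clockwise until the torque rose sharply at 1.75–1.80 rad of gripper turn, and stopped at 1.85 rad. That fits the lock's 1.57 rad stop plus the key's play. The last check showed a steady 0.64 N m against the stop and about 11 N downward. The lock angle itself has no readout, so the stop is judged from that torque rise.
- **Bystanders:** In the last picture the square blank, jar and wash bottle look unmoved.
- **Disagreements:** The two cameras differed by 2–4 mm in position. The gripper's opening also read about 3 mm under the blank's width and 1.5 mm under the key head's.

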